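# Set the running clearance of a plaster template arm

### The job

First slide the arm's lock all the way out to its end stop, so that its bolt sits in the keeper at the rim of the plaster disc. Then screw the knurled cap on the centre post down (clockwise from above) until it bottoms out, back it off a quarter turn to give the arm its running clearance, and finish still gripping the cap there, without letting go. Leave the other things on the table where they are.

Things in the scene. Friction and masses are not known exactly. Their poses are not given: they have to be found in the camera images.
- rig: Round white plaster moulding, 350 mm across, 34 mm high, fixed. A 40 mm wide wooden arm lies over it, its top 66 mm above the table. Origin: centre of the disc's underside, on the axis of the centre post and cap. z up; +y runs along the arm from the post out to the keeper, a dark steel block at the rim (y 154 to 170 mm, top 91 mm above the table). Rig and arm do not move.
- lock_grip (a point): Steel slide lock on top of the arm: an upright rectangular grip, 18 mm across the arm (rig x), 22 mm along it, top 114 mm above the table; this point is on its centre line 19 mm below its top, 29 mm above the arm. A 10 mm thick bolt low on it points to the keeper. It slides along the rig's +y.
- lock (a joint): How far the lock has been slid outwards (rig +y), m: 0 inmost, 0.050 at its end stop with the bolt in the keeper. At 0 the grip is 75 mm from the cap's axis, at the stop 125 mm. Slides with about 2 N of friction and stays where it is left.
- cap_grip (a point): Knurled round aluminium cap, 40 mm across, 42 mm tall, upright on the centre post above the arm, already started on its thread. This point is on its axis, 27 mm above its underside, 15 mm below its top, a good height to grip, at any angle. Its underside is 3 mm above the arm when bottomed. A dark line on its top marks its turn.
- cap (a joint): Turn of the cap, rad: grows as it is screwed down, clockwise seen from above; 5.0 when bottomed out on a hard stop; starts 2.2 to 3.8 rad short of that. A quarter turn back from the stop is 3.43. It sinks 4 mm a turn, turns against about 0.06 N m of friction and stays where it is left.
- rosette_mid (a point): Bystander: small round plaster rosette, 48 mm across, 20 mm high, lying on the disc; its centre.
- spatula_mid (a point): Bystander: spatula with wooden handle, 200 mm long, lying beside the disc; its middle.
- brush_mid (a point): Bystander: wooden brush, 160 mm long, lying beside the disc; its middle.
- block_mid (a point): Bystander: cork sanding block, 90 x 50 x 35 mm; its centre.
- bottle_mid (a point): Bystander: grey plastic bottle, 64 mm across, 160 mm tall; a point on its axis 80 mm up.
- bowl_mid (a point): Bystander: dark rubber mixing bowl, 120 mm across, 55 mm high; a point on its axis 27 mm up.
- mug_mid (a point): Bystander: white cup, 76 mm across, 85 mm tall; a point on its axis 42 mm up.

How it is judged:
By the outcome, as a careful person would: the job done as asked, in the order asked, and still so for the second after the job is handed in, while the arm keeps its last pose, push and grip.
It also fails if it takes over 61 s, if anything falls off the work surface, if the arm or the gripper's body presses on something with over 40 N, if the wrist force passes 120 N, or if a joint passes its speed limit or range.

### The arm

A 6-joint arm with a two-finger parallel gripper is mounted at the origin on the work surface. World frame = base frame: x ahead of the robot, y to its left, z up, the work surface at z = 0. Lengths are in m, angles in rad, forces in N, time in s.
With the tool pointing down it reaches from about 0.375 to 0.975 m from the base axis. Payload 3.8 kg.
Tool frame: the origin (TCP) lies at the very end of the fingers, on their centre line; the grasp point (between the pads) lies 19 mm behind it; z points along the fingers, y is the direction in which the jaws open and shut (so a half turn about z gives the same grasp; the last joint's range is limited). The gripper opens to 85 mm and grips with 20 to 120 N. Pads are 22 mm wide; open, the fingers measure 114 mm over their backs; the gripper's body (76 mm by 85 mm) begins 54 mm behind the grasp point. The pads swing forward as they close: fully open they stand 13 mm farther back than shut.
Start: joints at [1.195, 0.264, 1.604, -0, 1.274, -0.037], TCP at [0.224, 0.637, 0.231] pointing down, gripper open.
Joint ranges: [-2.63, 2.63], [-0.94, 2.18], [0.31, 2.57], [-1.31, 4.45], [0, 2.66], [-2.55, 2.55]. Speed limits (rad/s): [2.57, 2.57, 3.14, 3.14, 3.14, 3.14].

### API

Orientations are given as a unit quaternion [w, x, y, z].
In Python, from rig import move_pose, line_to, goto_joints, release, close_gripper, pause, solve_ik, state, read_camera, camera_model, PlanningError, finish_job gives the robot as it stands. The module is installed in compiled form; this text tells all that it offers. Calls block until the motion is done:
- move_pose(position, orientation): joint-space move of the TCP to a pose.
- line_to(position, attitude=None, rate=0.15, until_force=None): straight line of the TCP; attitude=None keeps the orientation; rate is the mean speed in m/s. With until_force (N) it stops when the force on the tool has changed by that much, and returns True; else False.
- goto_joints(angles): joint-space move.
- release() and close_gripper(): open the fingers fully, or close them until they stop; the grip force is fixed at half the most.
- pause(seconds).
- solve_ik(position, orientation): joint angles nearest the present ones, or None.
- state(): the state.
- read_camera(name): name is "scene" or "top" or "wrist"; returns (picture, depth): 480x640x3 uint8, blue, green, red; 480x640 float32, m along the optical axis (not along the pixel's ray), 0 where there is no reading.
- camera_model(name): a dict with "fx", "fy", "cx", "cy" (pixels), "rvec" (rotation vector, rad) and "tvec" (3), from world to camera coordinates, as OpenCV has them; the wrist camera has in their place "T_tool_cam" (4x4, takes a point from camera to tool coordinates, whose origin is the TCP and whose axes are the flange's). Camera axes: x right, y down, z forward; pixel columns grow to the right and rows downward; lengths in m; the calibration is good to about 2 mm. A picture is of the moment at which its call begins: read the wrist's pose just before it. camera_model takes no time and is no camera call.
A pose or a line that the arm cannot do raises PlanningError and nothing moves.
- finish_job(): hands the job in, once; it reports no verdict.
The state is a dict: "time_s": time; "joint_pos": joint angles; "joint_vel": joint speeds; "effort": joint torques, N m; "eef_pos": TCP position; "tcp_rot": TCP orientation; "contact_force": force on the tool from outside, world axes, zero at the start; "moment": the same for the moment, N m; "grip_width": finger opening in m.
Only numpy, scipy, OpenCV 4.12 (cv2) and the standard library are available. Lean on these libraries where they do the work, as an engineer would, in place of code of your own. Each camera call takes 0.05 s, during which the arm holds its last target.

## Working session

There is one attempt and no reset: what is moved stays moved. The work goes in short steps, each a Python script; the robot and the scene stay as the last script left them, time stands still between calls to the robot, and variables do not carry over. Pictures are saved under pics/ and viewed, and the job is handed in when it is done.

```bash
mkdir -p pics; ls
python3 - <<'E'
from rig import *
import cv2
s=state();print(s)
for n in("scene","top","wrist"):
    im,d=read_camera(n);cv2.imwrite(f"pics/{n}0.png",im)
    import numpy as np
    np.save(f"pics/{n}0.npy",d)
    print(n,camera_model(n))
E
```

```text
pics
{'time_s': 0.0, 'joint_pos': array([ 1.19512174e+00,  2.64789535e-01,  1.60538167e+00,  3.82450946e-05,
        1.27369488e+00, -3.68981252e-02]), 'joint_vel': array([-8.92085313e-05, -2.54511867e-03, -7.81082646e-04,  1.40122852e-03,
        5.55474414e-04, -1.70558730e-03]), 'effort': array([-6.46980443e-04, -5.15110230e+01, -3.67311752e+01, -3.19589144e-04,
        1.28981363e-02, -1.47574855e-05]), 'eef_pos': array([0.22404429, 0.63595565, 0.22993337]), 'tcp_rot': array([-2.50719499e-04,  1.68584798e-01,  9.85686499e-01, -1.10886786e-03]), 'contact_force': array([-1.15207472, -0.46821116,  0.12061788]), 'moment': array([-0.03668097,  0.01309551, -0.02313439]), 'grip_width': 0.08528118314110922}
scene {'fx': 544.4034396862003, 'fy': 544.4034396862003, 'cx': 321.89584125735365, 'cy': 244.92625901567325, 'rvec': array([ 1.21946806,  2.23792218, -1.04074086]), 'tvec': array([ 0.40153847, -0.23708171,  1.76028397])}
top {'fx': 483.2892938283322, 'fy': 483.2892938283322, 'cx': 313.41258762887026, 'cy': 242.72245317192957, 'rvec': array([ 2.18772891, -2.16139518,  0.0700548 ]), 'tvec': array([-0.07084146,  0.58644699,  1.22877947])}
wrist {'fx': 408.88767732312147, 'fy': 408.88767732312147, 'cx': 311.3514040544161, 'cy': 243.17894791391964, 'T_tool_cam': array([[ 9.06528704e-05, -9.54520546e-01, -2.98145130e-01,
         7.58288323e-02],
       [ 9.99999922e-01,  2.00890352e-04, -3.39100307e-04,
         8.79465160e-04],
       [ 3.83572691e-04, -2.98145076e-01,  9.54520490e-01,
        -1.41423331e-01],
       [ 0.00000000e+00,  0.00000000e+00,  0.00000000e+00,
         1.00000000e+00]])}
```

View pics/top0.png

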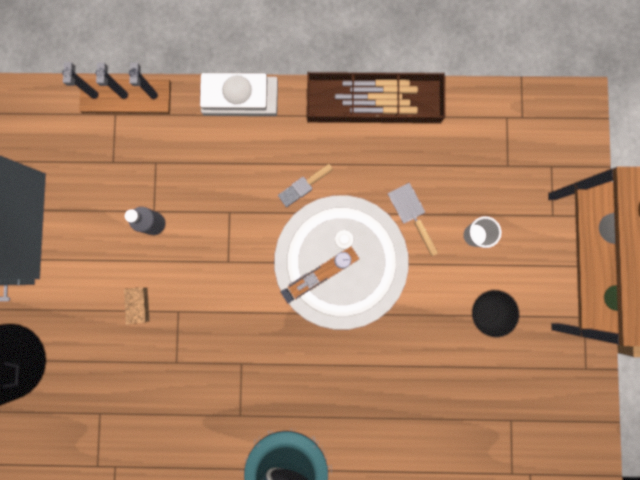

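View pics/scene0.png

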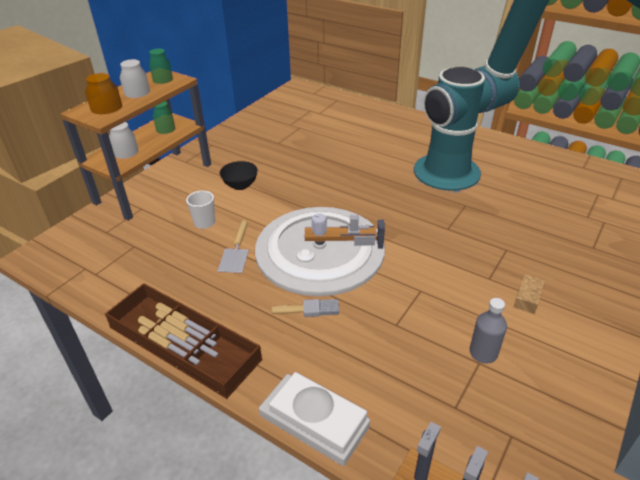

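View pics/wrist0.png

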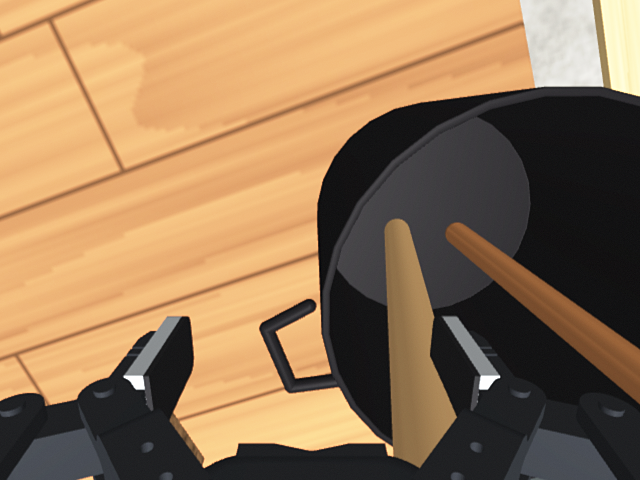

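The top view shows the disc at about (342,262), the cap at (343,260), the lock at (312,281), the keeper at (288,295) and the rosette at (344,239). A bucket stands under the gripper at the start. Next I measure.

```bash
cat > h.py <<'E'
import numpy as np,cv2
from scipy.spatial.transform import Rotation as R
from rig import *
def cam(n,s=None):
    m=camera_model(n);K=np.array([[m['fx'],0,m['cx']],[0,m['fy'],m['cy']],[0,0,1]])
    if n=='wrist':
        q=s['tcp_rot'];Rt=R.from_quat([q[1],q[2],q[3],q[0]]).as_matrix();T=m['T_tool_cam']
        return K,Rt@T[:3,:3],Rt@T[:3,3]+s['eef_pos']
    Rc=cv2.Rodrigues(m['rvec'])[0];return K,Rc.T,-Rc.T@m['tvec']
def ray(c,uv,z):
    K,Rw,o=c;uv=np.atleast_2d(np.asarray(uv,float));d=(Rw@np.linalg.inv(K)@np.c_[uv,np.ones(len(uv))].T).T
    return o+d*((z-o[2])/d[:,2])[:,None]
def cloud(c,d):
    K,Rw,o=c;v,u=np.mgrid[:480,:640];p=np.stack([(u-K[0,2])/K[0,0]*d,(v-K[1,2])/K[1,1]*d,d],-1)
    return p@Rw.T+o
def proj(c,p):
    K,Rw,o=c;q=(np.atleast_2d(p)-o)@Rw;q=q@K.T;return q[:,:2]/q[:,2:]
E
python3 - <<'E'
from h import *
c=cam('top');d=np.load('pics/top0.npy');P=cloud(c,d);im=cv2.imread('pics/top0.png')
Z=P[...,2]
print('cam',c[2])
m=(Z>0.02)&(d>0);sub=np.zeros_like(m);sub[180:340,260:420]=1;m&=sub
n,l,st,ce=cv2.connectedComponentsWithStats(m.astype(np.uint8))
for i in range(1,n): 
    if st[i][4]>30: print(st[i],ce[i])
i=1+np.argmax(st[1:,4]);ct=cv2.findContours((l==i).astype(np.uint8),0,1)[0][0]
w=ray(c,ct[:,0],0.034);(x,y),r=cv2.minEnclosingCircle(w[:,:2].astype(np.float32));print('disc',x,y,r)
e=cv2.fitEllipse(w[:,:2].astype(np.float32)*1000);print(e)
for lo,hi in((.075,.097),(.097,.125),(.112,.125)):
    mm=(Z>lo)&(Z<hi)&sub
    n,l,st,ce=cv2.connectedComponentsWithStats(mm.astype(np.uint8))
    for i in range(1,n):
        if st[i][4]>5: print(lo,st[i],ce[i],np.median(P[l==i],0),P[l==i][:,2].max())
cv2.imwrite('pics/t0z.png',cv2.resize(im[180:340,260:420],None,fx=3.7,fy=3.7,interpolation=cv2.INTER_CUBIC))
E
```

```text
cam [ 0.48927194 -0.08193051  1.26993619]
[ 280  207  117  111 4691] [336.2408868  263.52376892]
disc 0.5326967835426331 -0.11969612538814545 0.157603919506073
((537.833251953125, -130.98736572265625), (270.1513366699219, 292.1864013671875), 31.28382682800293)
0.075 [297 281  11   9  45] [302.13333333 285.33333333] [ 0.47832532 -0.03804088  0.08139689] 0.0864015390169719
0.075 [280 288  13  16 102] [286.23529412 295.47058824] [4.52497055e-01 2.12507195e-04 8.89559367e-02] 0.0951485461994086
0.097 [335 252  16  16 209] [342.53588517 259.51674641] [ 0.5399986  -0.13628797  0.11018828] 0.11726121161753067
0.097 [306 275  11  10  68] [310.77941176 279.66176471] [ 0.49094011 -0.06032602  0.1111692 ] 0.11713865050817329
0.112 [342 252   4   3   6] [343.83333333 253.        ] [ 0.55630301 -0.13865759  0.11241361] 0.11726121161753067
0.112 [338 256   3   6   9] [338.88888889 258.55555556] [ 0.54173507 -0.12670114  0.114161  ] 0.11677975793102302
0.112 [342 257   3   5   6] [342.66666667 258.66666667] [ 0.54310115 -0.13513227  0.11384535] 0.11619216682602906
0.112 [345 259   3   4   6] [346.33333333 260.33333333] [ 0.53842119 -0.14468889  0.11376886] 0.11681735320737441
0.112 [344 263   6   3   6] [346.5        263.66666667] [ 0.5312325  -0.14470506  0.11321965] 0.11544297866791142
0.112 [313 277   3   4   7] [313.71428571 278.85714286] [ 0.49329078 -0.06756703  0.11476879] 0.11713865050817329
0.112 [309 278   4   5   8] [310.5  279.75] [ 0.49082021 -0.05920851  0.11346826] 0.1156648820457491
```

View pics/t0z.png

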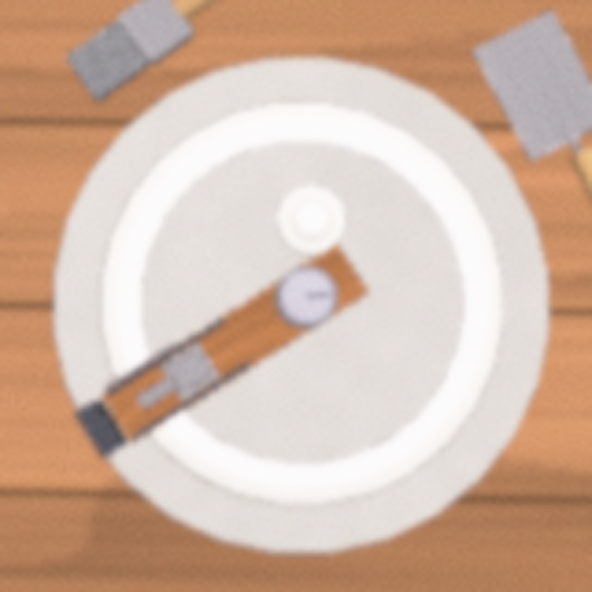

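Run:
```python
from h import *
c=cam('top');im=cv2.imread('pics/top0.png');hsv=cv2.cvtColor(im,cv2.COLOR_BGR2HSV)
m=((hsv[...,1]<45)&(hsv[...,2]>150)).astype(np.uint8);k=np.zeros_like(m);k[180:340,262:420]=1;m*=k
n,l,st,ce=cv2.connectedComponentsWithStats(m);i=1+np.argmax(st[1:,4])
ct=cv2.findContours((l==i).astype(np.uint8),0,1)[0][0][:,0]
w=ray(c,ct,0.034)[:,:2]
for _ in range(6):
    A=np.c_[2*w,np.ones(len(w))];s=np.linalg.lstsq(A,(w**2).sum(1),rcond=None)[0];r=np.sqrt(s[2]+s[0]**2+s[1]**2)
    e=np.hypot(*(w-s[:2]).T)-r;w=w[abs(e)<max(.003,1.5*e.std())]
print('disc',s[:2],r,len(w))
# cap top, lock top by rays
print('cap',ray(c,[342.8,259.8],.1125),'keeper',ray(c,[287.3,295.2],.091),'lock',ray(c,[311.5,279.6],.114))
# start move
s=state();p=s['eef_pos']
C=np.array([.539,-.136]);yv=np.array([.4525,0])-C;yv/=np.linalg.norm(yv);print('yrig',yv)
xv=np.array([yv[1],-yv[0]])
# tool y along +-rig x
from itertools import product
for sg in(1,-1):
    ty=np.r_[sg*xv,0];tz=np.array([0,0,-1.]);tx=np.cross(ty,tz);q=R.from_matrix(np.c_[tx,ty,tz]).as_quat();q=q[[3,0,1,2]]
    for z in(.25,.076): print(sg,tx,z,solve_ik([.505,-.08,z],q))
```

```text
disc [ 0.53957988 -0.13455099] 0.16933065870291025 365
cap [[ 0.54000598 -0.13591751  0.1125    ]] keeper [[ 0.45334158 -0.00294071  0.091     ]] lock [[ 0.4917996 -0.061622   0.114    ]]
yrig [-0.53667475  0.8437892 ]
1 [-0.53667475  0.8437892   0.        ] 0.25 [-2.05829180e-01 -6.03585741e-02  1.92469810e+00 -4.44089210e-16
  1.27725313e+00 -7.72320472e-01]
1 [-0.53667475  0.8437892   0.        ] 0.076 [-2.05829180e-01  1.09089472e-01  2.09686572e+00 -4.44089210e-16
  9.35637461e-01 -7.72320472e-01]
-1 [ 0.53667475 -0.8437892   0.        ] 0.25 [-2.05829180e-01 -6.03585741e-02  1.92469810e+00 -4.44089210e-16
  1.27725313e+00  2.36927218e+00]
-1 [ 0.53667475 -0.8437892   0.        ] 0.076 [-2.05829180e-01  1.09089472e-01  2.09686572e+00 -4.44089210e-16
  9.35637461e-01  2.36927218e+00]
```

```bash
cat >> h.py <<'E'
def quat(tx):
    tx=np.r_[tx[:2],0]/np.linalg.norm(tx[:2]);tz=np.array([0,0,-1.]);ty=np.cross(tz,tx)
    q=R.from_matrix(np.c_[tx,ty,tz]).as_quat();return q[[3,0,1,2]]
E
python3 - <<'E'
from h import *
s=state();p=s['eef_pos'];line_to([p[0],p[1],.29],rate=.2);print(state()['time_s'])
q=quat([-.5367,.8438]);move_pose([.505,-.08,.25],q)
pause(.2);s=state();im,d=read_camera('wrist');print(s['time_s'],s['eef_pos'],s['contact_force'],s['moment'])
cv2.imwrite('pics/w1.png',im);np.save('pics/w1.npy',d)
import pickle;pickle.dump(s,open('pics/w1.pkl','wb'))
E
```

```text
0.5917
3.5083 [ 0.50517171 -0.07952174  0.25001805] [-0.33915237 -0.24730133 -0.38510759] [-0.02146388  0.01322741  0.02035029]
```

View pics/w1.png

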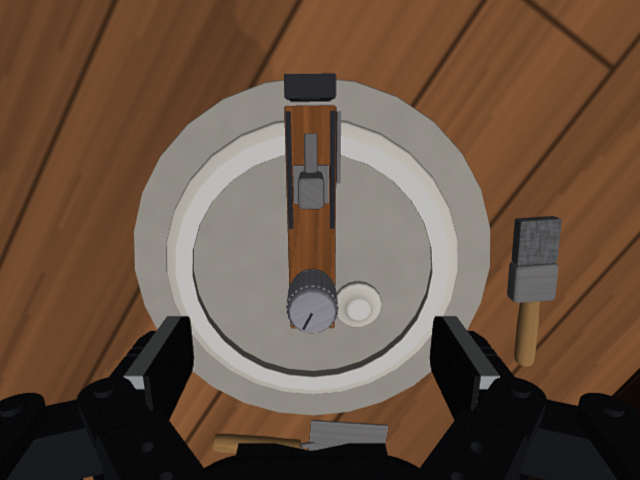

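The wrist view shows the lock grip's top at (311,192), the cap top at (312,311), the keeper at (310,86) and the rosette at (359,305), to the right of the cap. The rig axis runs almost straight up the image.

Run:
```python
from h import *
import pickle
s=pickle.load(open('pics/w1.pkl','rb'));c=cam('wrist',s);d=np.load('pics/w1.npy');P=cloud(c,d);Z=P[...,2]
box=np.zeros(Z.shape,bool);box[60:335,270:352]=1
for nm,lo,hi,r in(('lock',.105,.122,(160,220)),('cap',.107,.122,(280,340)),('keeper',.085,.097,(60,120))):
    m=box&(Z>lo)&(Z<hi);k=np.zeros_like(m);k[r[0]:r[1]]=1;m&=k
    n,l,st,ce=cv2.connectedComponentsWithStats(m.astype(np.uint8));i=1+np.argmax(st[1:,4])
    z=np.median(Z[l==i]);uv=np.argwhere(l==i)[:,::-1]
    w=ray(c,uv,z);print(nm,st[i],ce[i],'z',z,w.mean(0),cv2.minAreaRect((w[:,:2]*1000).astype(np.float32)))
```

```text
lock [298 177  26  33 813] [310.54612546 192.66912669] z 0.11253080656918607 [ 0.49163986 -0.05774909  0.11253081] ((491.7853698730469, -58.03327560424805), (17.358592987060547, 22.22469711303711), 32.51262664794922)
cap [ 286  286   53   48 1838] [311.93797606 309.59630033] z 0.11167042942359001 [ 0.54046753 -0.13249367  0.11167043] ((540.7764892578125, -132.55934143066406), (38.324668884277344, 38.44424057006836), 44.96977615356445)
keeper [ 284   74   52   25 1292] [309.49148607  85.97213622] z 0.08983624473241344 [0.45332458 0.00101404 0.08983624] ((453.3531799316406, 0.9626579284667969), (35.452239990234375, 15.488784790039062), 32.51583480834961)
```

Run:
```python
from h import *
import pickle
s=pickle.load(open('pics/w1.pkl','rb'));c=cam('wrist',s);P=cloud(c,np.load('pics/w1.npy'))
for u in((289,140),(290,180),(290,215),(333,140),(338,150),(334,180),(303,200),(310,150),(326,190)): print(u,P[u[1],u[0]].round(4))
q=quat([-.543,.8396])
L=[.4917,-.0593]
line_to([*L,.13],q,rate=.15)
r=line_to([*L,.078],rate=.08,until_force=12)
s=state();print(r,s['time_s'],s['eef_pos'],s['contact_force'])
if not r:
    im,_=read_camera('wrist');cv2.imwrite('pics/w2.png',im)
```

```text
(289, 140) [ 0.46   -0.0391  0.068 ]
(290, 180) [ 0.4768 -0.0649  0.067 ]
(290, 215) [ 0.4916 -0.0888  0.0688]
(333, 140) [ 0.4885 -0.0209  0.0685]
(338, 150) [ 0.4964 -0.0252  0.0633]
(334, 180) [ 0.5062 -0.0461  0.0675]
(303, 200) [ 0.4899 -0.0647  0.1133]
(310, 150) [ 0.4771 -0.0358  0.0818]
(326, 190) [ 0.5046 -0.0556  0.0724]
False 5.325 [ 0.49197567 -0.05936071  0.07812818] [ 0.19493261 -0.70675217  0.19143635]
```

View pics/w2.png

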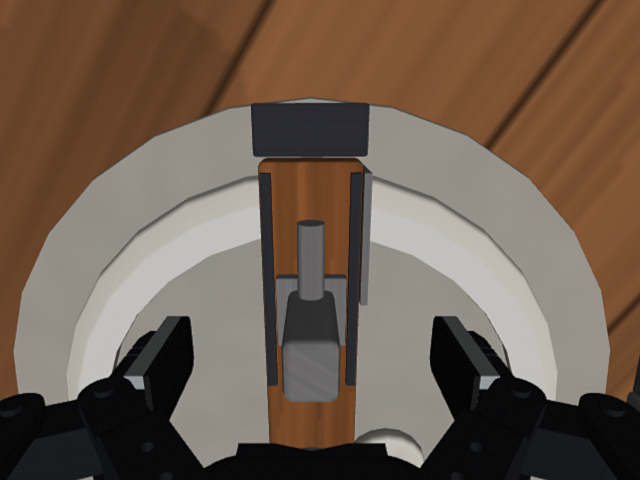

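The grip's top spans columns 283–339, centred at 311 between the fingers, so I close on it.

Run:
```python
from h import *
close_gripper();s=state();print(s['time_s'],s['grip_width'],s['eef_pos'],s['contact_force'],s['moment'])
y=np.array([-.543,.8396,0]);p0=s['eef_pos'].copy()
r=line_to(p0+y*.025,rate=.05,until_force=15);s=state();print(r,s['time_s'],(s['eef_pos']-p0)@y,s['contact_force'],s['grip_width'])
```

```text
6.0 0.017438376326383766 [ 0.49172494 -0.05935541  0.07827144] [-1.6302008  -0.40758115  3.19665461] [0.02811961 0.23453067 0.06734023]
False 6.65 0.02600979067402436 [-2.45386368  1.19988962  3.67071902] 0.017224449640254772
```

Run:
```python
from h import *
y=np.array([-.543,.8396,0]);s=state();p0=s['eef_pos'].copy()
r=line_to(p0+y*.022,rate=.025,until_force=20);s=state();print(r,s['time_s'],(s['eef_pos']-p0)@y,s['eef_pos'],s['contact_force'],s['grip_width'])
pause(.2);s=state();print((s['eef_pos']-p0)@y,s['contact_force'])
im,_=read_camera('wrist');cv2.imwrite('pics/w3.png',im)
```

```text
True 7.2167 0.008272288408116557 [ 0.47299758 -0.03063564  0.07826262] [ 1.31580649 -2.84104133  2.00064398] 0.017118624603972968
0.008248975010265985 [ 2.43425616 -0.81222551  1.87056019]
```

View pics/w3.png

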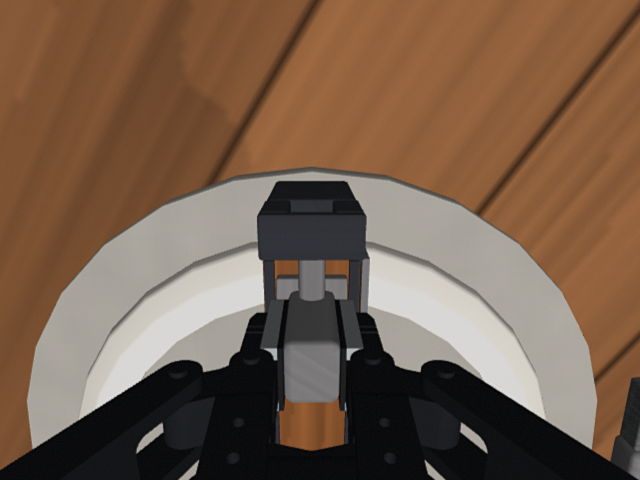

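The bolt at (312,280) reaches into the keeper face. I push again, slightly harder, to check whether this is the end stop.

Run:
```python
from h import *
y=np.array([-.543,.8396,0]);s=state();p0=s['eef_pos'].copy()
r=line_to(p0+y*.010,rate=.02,until_force=35);s=state();print(r,s['time_s'],(s['eef_pos']-p0)@y,s['eef_pos'],s['contact_force'],s['grip_width'])
pause(.1);s=state();print((s['eef_pos']-p0)@y,s['contact_force'])
```

```text
True 7.8583 -9.989532710666623e-05 [ 0.47306656 -0.03074054  0.07830646] [ 2.20578259 -3.94920862 -0.21763237] 0.017366071561743142
-0.00013334320050555464 [ 1.70257119 -3.95130823  0.92247431]
```

Rigid stop: no travel under 35 N. I release, rise straight up and check.

Run:
```python
from h import *
import pickle
release();p=state()['eef_pos'];line_to([p[0],p[1],.15],rate=.15)
line_to([.512,-.09,.25],rate=.2);pause(.2)
s=state();im,d=read_camera('wrist');cv2.imwrite('pics/w4.png',im);print(s['time_s'],s['joint_pos'])
c=cam('wrist',s);P=cloud(c,d);Z=P[...,2]
res={}
for nm,lo,hi,r in(('lock',.105,.122,(80,240)),('cap',.107,.122,(250,360)),('keeper',.085,.097,(30,150))):
    m=(Z>lo)&(Z<hi);k=np.zeros_like(m);k[r[0]:r[1],270:352]=1;m&=k
    n,l,st,ce=cv2.connectedComponentsWithStats(m.astype(np.uint8));i=1+np.argmax(st[1:,4])
    z=np.median(Z[l==i]);uv=np.argwhere(l==i)[:,::-1]
    w=ray(c,uv,{'lock':.114,'cap':.113,'keeper':.091}[nm]);rr=cv2.minAreaRect((w[:,:2]*1000).astype(np.float32));res[nm]=np.array(rr[0])
    print(nm,st[i],ce[i].round(1),'z',z,w.mean(0).round(4),rr)
print('cap-lock',np.linalg.norm(res['cap']-res['lock']),'cap-keeper',np.linalg.norm(res['cap']-res['keeper']))
it,_=read_camera('top');cv2.imwrite('pics/t4.png',cv2.resize(it[180:340,260:420],None,fx=3.7,fy=3.7,interpolation=cv2.INTER_CUBIC))
for a in (-.1,.1): # yaw CCW from above
    v=R.from_euler('z',a).apply([-.543,.8396,0]);print(a,solve_ik([.5403,-.134,.2],quat(v))[5])
```

```text
10.2167 [-0.21220082 -0.05244576  1.92047766 -0.01384819  1.26210549 -0.78867461]
lock [299 104  28  36 946] [312.5 121.1] z 0.1125290615081466 [ 0.4732 -0.0295  0.114 ] ((473.4272155761719, -29.788387298583984), (17.534177780151367, 21.597856521606445), 33.27027130126953)
cap [ 286  270   53   48 1904] [312.  293.7] z 0.111677214988505 [ 0.5402 -0.1321  0.113 ] ((540.2274780273438, -132.20315551757812), (38.48105239868164, 38.20269775390625), 33.29842758178711)
keeper [ 286   51   54   26 1378] [312.9  63.5] z 0.08981313765594146 [0.4536 0.001  0.091 ] ((453.4715270996094, 0.8341865539550781), (35.5054931640625, 15.375329971313477), 33.26620864868164)
cap-lock 122.27452642678988 cap-keeper 158.82546838222638
-0.1 -0.7619281189092213
0.1 -0.9619281189092215
```

View pics/w4.png

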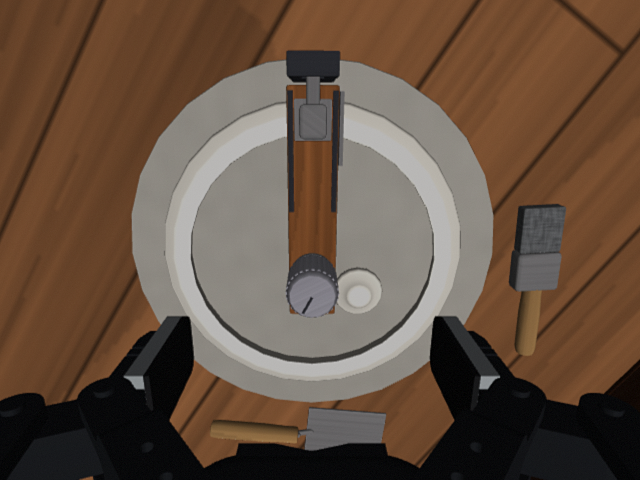

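By the keeper's scale the lock sits 124.7 mm from the cap, so it is at the stop. The bolt at (313,90) enters the keeper. Next I go above the cap with the wrist turned near −2.4 so that one stroke is enough, and centre on it.

```bash
cat >> h.py <<'E'
def capq(j6,C,z=.2):  # quaternion with tool down at C giving joint6=j6 (increases clockwise from above)
    v=np.array([-.543,.8396,0]);j=None
    j1=np.arctan2(C[1],C[0])
    return quat(R.from_euler('z',-(j6-REF)+(j1-REF1)).apply(v))
# from solve_ik at (.5403,-.134): yaw v(-.1) -> -0.7619
REF=-0.8619281;REF1=np.arctan2(-.134,.5403)
E
python3 - <<'E'
from h import *
import pickle
C=[.5408,-.1335];q=capq(-2.4,C);print(solve_ik([*C,.17],q))
move_pose([*C,.17],q);pause(.2)
s=state();im,d=read_camera('wrist');cv2.imwrite('pics/w5.png',im);print(s['time_s'],s['joint_pos'],s['eef_pos'])
np.save('pics/w5.npy',d);pickle.dump(s,open('pics/w5.pkl','wb'))
c=cam('wrist',s);P=cloud(c,d);Z=P[...,2]
m=((Z>.107)&(Z<.122));m[:,:230]=0;m[:,400:]=0
n,l,st,ce=cv2.connectedComponentsWithStats(m.astype(np.uint8));i=1+np.argmax(st[1:,4])
uv=np.argwhere(l==i)[:,::-1];w=ray(c,uv,.113);ct=cv2.findContours((l==i).astype(np.uint8),0,1)[0][0][:,0]
print(st[i],ce[i],np.median(Z[l==i]),cv2.minEnclosingCircle((ray(c,ct,.113)[:,:2]*1000).astype(np.float32)))
print('proj of tool axis',proj(c,[*s['eef_pos'][:2],.113]))
E
```

```text
[-2.86733843e-01  8.91420235e-02  1.92484922e+00 -4.44089210e-16
  1.12760141e+00 -2.39997066e+00]
11.95 [-2.86572463e-01  8.87561937e-02  1.92464878e+00  3.09410924e-05
  1.12762648e+00 -2.39968083e+00] [ 0.54095989 -0.13344336  0.17031717]
[ 271  227   76   72 3943] [308.9728633  263.16459549] 0.11154990568971176 ((539.5944213867188, -135.49281311035156), 19.54933738708496)
proj of tool axis [[310.84567127 267.53189363]]
```

View pics/w5.png

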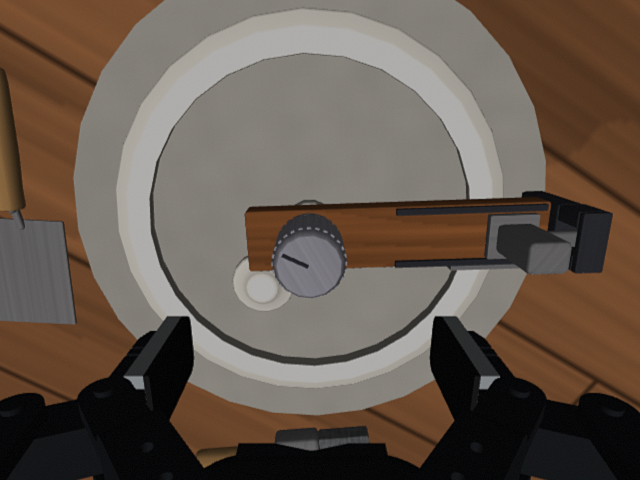

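The cap's top is at (309,263), about 1 mm left of the tool axis. Using only the direction each view measures best puts the cap axis at (0.5412, −0.1342), which agrees with the disc centre from the top view. Now I descend and grip.

Run:
```python
from h import *
C=[.5412,-.1342];q=capq(-2.4,C)
line_to([*C,.13],q,rate=.15)
r=line_to([*C,.080],rate=.08,until_force=12);s=state();print(r,s['time_s'],s['eef_pos'],s['contact_force'],s['moment'])
if not r:
    close_gripper();s=state();print(s['time_s'],s['grip_width'],s['eef_pos'],s['joint_pos'],s['contact_force'],s['moment'])
    im,d=read_camera('wrist');cv2.imwrite('pics/w6.png',im)
```

```text
False 13.1917 [ 0.54133286 -0.13422424  0.07994205] [ 0.42018497  0.02785477 -0.06534641] [0.04104687 0.06073031 0.00278294]
13.6917 0.03900470012348151 [ 0.54178848 -0.13459395  0.08090198] [-2.87893969e-01  1.85683845e-01  1.99703964e+00 -4.31571538e-04
  9.57353350e-01 -2.39994978e+00] [-0.37740748 -1.17815334  4.2182627 ] [-0.16080664  0.13575635 -0.04584449]
```

View pics/w6.png

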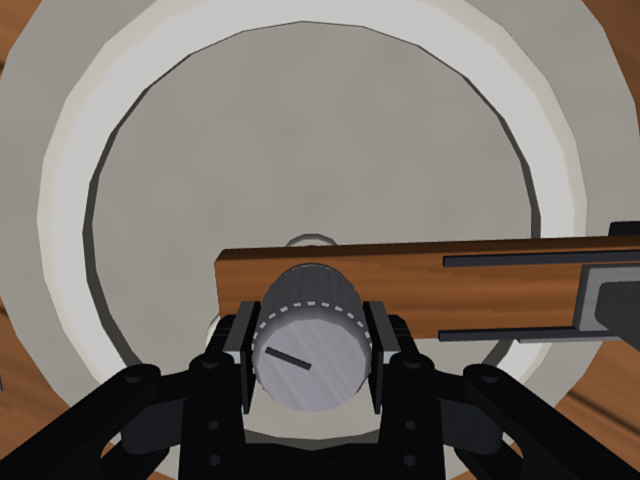

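The cap is held centrally between the pads with small forces. Its mark runs from (266,350) to (309,367). Now I turn it 2.0 rad in checked steps, which is still short of any possible stop.

```bash
cat >> h.py <<'E'
CC=[.5416,-.1345];Z0=.0808;J0=-2.4
def turn(j6):
    z=Z0-(j6-J0)*.004/(2*np.pi)
    j=solve_ik([*CC,z],capq(j6,CC))
    assert j is not None and abs(j[5]-j6)<.02,j
    goto_joints(j);s=state()
    print(round(s['time_s'],2),'cmd',round(j[5],3),'j6',s['joint_pos'][5].round(4),'F',s['contact_force'].round(1),'M',s['moment'].round(3),'eff6',round(s['effort'][5],3),'w',round(s['grip_width'],4),flush=True)
    return s
E
python3 - <<'E'
from h import *
for j in(-2.2,-1.8,-1.4,-.9,-.4):
    s=turn(j)
    if np.linalg.norm(s['contact_force'])>40 or abs(s['moment'][2])>.5: print('stop');break
im,d=read_camera('wrist');cv2.imwrite('pics/w7.png',im)
E
```

```text
14.05 cmd -2.2 j6 -2.2035 F [-0.  -2.3  1.1] M [-0.324 -0.056 -0.017] eff6 0.154 w 0.0385
14.52 cmd -1.8 j6 -1.8045 F [ 0.1 -4.1  0.9] M [-0.703 -0.051 -0.05 ] eff6 0.035 w 0.0387
14.98 cmd -1.4 j6 -1.403 F [ 0.4 -6.1  1.1] M [-0.885  0.001 -0.04 ] eff6 0.002 w 0.0386
15.53 cmd -0.9 j6 -0.9031 F [-1.  -6.4  1.2] M [-1.065  0.113 -0.047] eff6 -0.016 w 0.0388
16.08 cmd -0.4 j6 -0.4031 F [-1.9 -8.   2. ] M [-1.13   0.263 -0.057] eff6 -0.018 w 0.0387
```

View pics/w7.png

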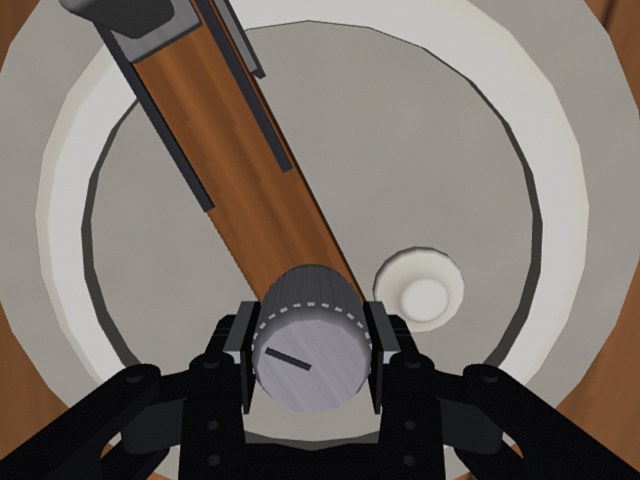

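The mark hasn't moved between the pads, so there's no slip, and Mz is about −0.05 N m, which is thread friction. Next come fine steps until the stop.

Run:
```python
from h import *
j=-.4
while j<1.5:
    j+=.06
    s=turn(j)
    if np.linalg.norm(s['contact_force'])>40 or abs(s['moment'][2])>.25: print('stop');break
pause(.15);s=state();print(s['joint_pos'][5],s['contact_force'],s['moment'])
im,d=read_camera('wrist');cv2.imwrite('pics/w8.png',im)
```

```text
16.38 cmd -0.34 j6 -0.343 F [-2.  -7.   1.9] M [-1.135  0.303 -0.069] eff6 0.011 w 0.0384
16.63 cmd -0.28 j6 -0.2829 F [-2.1 -7.5  2.4] M [-1.159  0.33  -0.07 ] eff6 0.011 w 0.0391
16.88 cmd -0.22 j6 -0.223 F [-1.7 -7.1  3. ] M [-1.102  0.339 -0.034] eff6 0.011 w 0.0387
17.13 cmd -0.16 j6 -0.163 F [-2.5 -7.5  2.8] M [-1.174  0.326 -0.062] eff6 0.01 w 0.0385
17.38 cmd -0.1 j6 -0.103 F [-2.3 -8.   3.2] M [-1.122  0.376 -0.047] eff6 0.01 w 0.0385
17.63 cmd -0.04 j6 -0.043 F [-3.1 -6.4  3.3] M [-1.1    0.45  -0.066] eff6 0.01 w 0.0386
17.88 cmd 0.02 j6 0.0171 F [-3.1 -7.3  2.9] M [-1.126  0.406 -0.009] eff6 0.009 w 0.0385
18.13 cmd 0.08 j6 0.077 F [-2.9 -7.3  3.9] M [-1.084  0.444 -0.113] eff6 0.009 w 0.0387
18.38 cmd 0.14 j6 0.137 F [-3.7 -5.9  4. ] M [-1.115  0.451 -0.076] eff6 0.009 w 0.0387
18.63 cmd 0.2 j6 0.1971 F [-4.1 -7.4  3.5] M [-1.059  0.466 -0.142] eff6 0.008 w 0.0384
18.88 cmd 0.26 j6 0.257 F [-3.7 -6.4  4.2] M [-1.071  0.531 -0.079] eff6 0.008 w 0.0387
19.13 cmd 0.32 j6 0.317 F [-4.4 -6.4  3.6] M [-1.056  0.507 -0.133] eff6 0.008 w 0.0389
19.38 cmd 0.38 j6 0.377 F [-4.3 -6.1  3.9] M [-1.067  0.558 -0.069] eff6 0.007 w 0.039
19.63 cmd 0.44 j6 0.437 F [-3.7 -5.7  4.2] M [-1.012  0.536 -0.133] eff6 0.007 w 0.0386
19.88 cmd 0.5 j6 0.497 F [-3.5 -6.2  3.7] M [-1.033  0.506 -0.057] eff6 0.007 w 0.0386
20.13 cmd 0.56 j6 0.5564 F [-3.5 -6.9  4.5] M [-1.051  0.564  0.195] eff6 0.237 w 0.0386
20.38 cmd 0.62 j6 0.6163 F [-2.8 -4.1  3.7] M [-0.611  0.213  0.483] eff6 0.534 w 0.0389
stop
0.6174047108319922 [-2.34974888 -4.29930125  4.08779013] [-0.69394039  0.22903043  0.60995757]
```

View pics/w8.png

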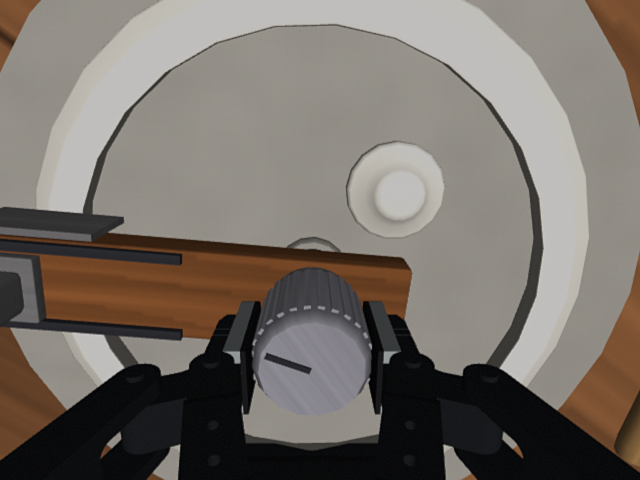

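```bash
cat >> h.py <<'E'
def mark(im):
    """angle (tool frame, about tool z) of dark line on cap top while gripped"""
    m=camera_model('wrist');K=np.array([[m['fx'],0,m['cx']],[0,m['fy'],m['cy']],[0,0,1]]);T=m['T_tool_cam']
    g=cv2.cvtColor(im,cv2.COLOR_BGR2GRAY);k=np.zeros_like(g);cv2.circle(k,(312,365),46,1,-1)
    b=((g<90)&(k>0)).astype(np.uint8)
    n,l,st,ce=cv2.connectedComponentsWithStats(b);i=1+np.argmax(st[1:,4])
    uv=np.argwhere(l==i)[:,::-1];d=np.c_[uv,np.ones(len(uv))]@np.linalg.inv(K).T@T[:3,:3].T;o=T[:3,3]
    p=o+d*((-.034-o[2])/d[:,2])[:,None]   # cap top ~34 mm behind TCP
    v,ev=np.linalg.eigh(np.cov(p[:,:2].T));e=ev[:,1]
    return np.arctan2(e[1],e[0])%np.pi,st[i].tolist(),p.mean(0).round(4).tolist(),np.sqrt(v).round(4).tolist()
E
python3 - <<'E'
from h import *
for n in(6,7,8): print(n,mark(cv2.imread(f'pics/w{n}.png')))
E
```

```text
6 (np.float64(2.0127182905768852), [268, 348, 44, 22, 287], [0.0068, -0.0069, -0.034], [0.0006, 0.004])
7 (np.float64(2.0141090600664704), [268, 349, 44, 22, 287], [0.0066, -0.007, -0.034], [0.0006, 0.004])
8 (np.float64(1.9486644803666273), [267, 354, 45, 20, 296], [0.0051, -0.0071, -0.034], [0.0006, 0.0041])
```

The mark lags by 0.066 rad, so the cap stopped at an equivalent j6 of about 0.55. The torque was still 0.6 N m, roughly ten times the thread friction. I back off 1.4 rad, re-measure the mark, then trim to a quarter turn.

Run:
```python
from h import *
for j in(.4,0,-.5,-.85): turn(j)
pause(.2);s=state();im,d=read_camera('wrist');cv2.imwrite('pics/w9.png',im);a=mark(im);print(a)
cap=s['joint_pos'][5]+a[0]-2.0134;print('cap eq',cap,'backoff',.6174+1.9487-2.0134-cap)
```

```text
20.91 cmd 0.4 j6 0.3982 F [-3.  -3.9  4.1] M [-0.642  0.356  0.035] eff6 -0.058 w 0.0382
21.38 cmd 0.0 j6 -0.0016 F [-3.5 -4.7  4.2] M [-0.632  0.386  0.1  ] eff6 -0.003 w 0.0389
21.93 cmd -0.5 j6 -0.5015 F [-3.7 -4.4  4.3] M [-0.627  0.476  0.056] eff6 0.013 w 0.0383
22.35 cmd -0.85 j6 -0.8516 F [-3.3 -4.8  4.2] M [-0.61   0.6    0.058] eff6 -0.017 w 0.0385
(np.float64(1.9568801774745768), [267, 353, 44, 21, 291], [0.0048, -0.0062, -0.034], [0.0006, 0.004])
cap eq -0.9080013116128112 backoff 1.4607013116128114
```

Run:
```python
from h import *
turn(-.962)
pause(.3);s=state();im,d=read_camera('wrist');cv2.imwrite('pics/w10.png',im);a=mark(im);print(a)
cap=s['joint_pos'][5]+a[0]-2.0134;print('cap eq',cap,'backoff',.6174+1.9487-2.0134-cap, s['grip_width'],s['contact_force'],s['moment'],s['eef_pos'])
it,_=read_camera('top');cv2.imwrite('pics/t10.png',it)
si,_=read_camera('scene');cv2.imwrite('pics/s10.png',si)
```

```text
22.85 cmd -0.962 j6 -0.9638 F [-3.3 -4.8  5.2] M [-0.698  0.679  0.099] eff6 -0.082 w 0.0389
(np.float64(1.9562419536210267), [267, 353, 44, 21, 290], [0.0047, -0.0061, -0.034], [0.0006, 0.004])
cap eq -1.0206483221615597 backoff 1.5733483221615598 0.038627377673217604 [-3.86951769 -4.72178355  5.65796437] [-0.66956877  0.63374482  0.04342866] [ 0.54086045 -0.13472069  0.07996247]
```

View pics/w10.png

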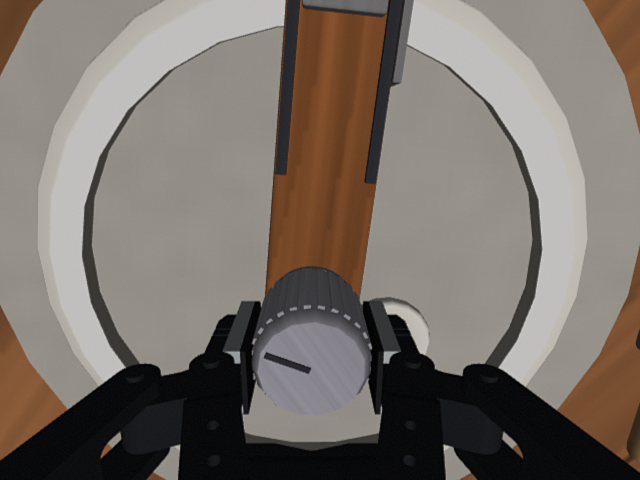

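View pics/s10.png

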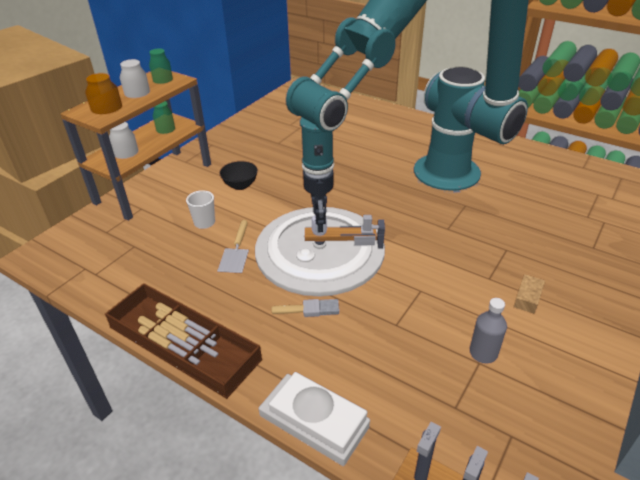

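The wrist view shows the cap still gripped, with the mark from (266,355) to (310,371). In the scene view the lock is at the keeper (367–381,232) and the bystanders are where they started. I hand the job in.

Run:
```python
from rig import *
print(state()['time_s'],state()['grip_width']);print(finish_job())
```

```text
23.3 0.03875804022351632
the job is handed in; nothing more can be done
None
```

The job is done and handed in at 23.3 s. The lock is out at its stop, and the cap is backed off a quarter turn from bottom and still gripped.

- **Lock:** I gripped it and slid it out until it stopped. A second push, set to trip at 35 N, moved it no further. Afterwards the wrist image put it 124.7 mm from the cap's axis (125 mm expected), with the bolt in the keeper. The raw reading was 122.3 mm; I scaled it by the keeper, whose distance read about 2% short.
- **Cap:** I screwed it down in one stroke of about 2.95 rad until the torque rose to about 0.6 N m, against roughly 0.06 N m of thread friction. The pads slipped about 0.06 rad at the stop, so I set the back-off from the dark line on the cap. It measured 1.573 rad against 1.571 for a quarter turn.
- **Last checks:** The grip opening is 38.8 mm and the force on the tool about 8 N. In the last scene picture the bystanders look unmoved; I checked that by eye only.
- **What disagreed:** The camera views differed by about 3 mm on the cap's position. I combined them before gripping, and the sideways force while turning stayed under about 9 N.
- **Remaining uncertainty:** The torque rise alone puts the stop about 0.03 rad (2°) earlier than the dark line does. I used the line.

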